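# Fetch the parts basket from the ultrasonic cleaner

### The arm

A 6-joint arm with a two-finger parallel gripper is mounted at the origin on the work surface. World frame = base frame: x ahead of the robot, y to its left, z up, the work surface at z = 0. Lengths are in m, angles in rad, forces in N, time in s.
With the tool pointing down it reaches from about 0.35 to 0.85 m from the base axis. Payload 8.1 kg.
Tool frame: the origin (TCP) lies at the very end of the fingers, on their centre line; the grasp point (between the pads) lies 19 mm behind it (robot.hold_point_z is the distance from the TCP to the grasp point, in m); z points along the fingers, y is the line along which they close (so a half turn about z gives the same grasp; the last joint's range is limited). The gripper opens to 85 mm and grips with 20 to 120 N. Pads are 22 mm wide; open, the fingers measure 114 mm over their backs; the gripper's body (76 mm by 85 mm) begins 54 mm behind the grasp point. The pads swing forward as they close: fully open they stand 13 mm farther back than shut.
Start: joints at [-1.415, 0.13, 1.488, -0, 1.523, -0.085], TCP at [0.143, -0.583, 0.231] pointing down, gripper open.
Joint ranges: [-2.96, 2.96], [-0.89, 2.26], [0.02, 2.5], [-1.34, 4.48], [0, 2.73], [-2.66, 2.66]. Speed limits (rad/s): [2.39, 2.39, 2.79, 3.14, 3.14, 3.14].

### API

Orientations are given as a rotation vector (axis times angle).
In Python, from plant import telemetry, optics, job_done, robot gives the robot as it stands.
- The arm moves only by the tool step_arm, never from a script. Its argument "rows" is one flat list of numbers, 7 for each row, row after row: the turn, a rotation vector about the tool's x, y, z in degrees, then the shift along the tool's x, y, z in mm, then the gripper's target within -1 to 1 (fully open at 1, half-way at 0, shut at -1). In form: [wx, wy, wz, tx, ty, tz, claw, wx, wy, wz, tx, ty, tz, claw, ...]. A call has 1 to 12 rows; each row is the pose to reach, as a shift and turn from the pose commanded when the call began, along the tool's axes at that moment; what a row does not reach only later rows make up. A row lasts 1/12 s, in which the tool goes at most 41.7 mm and 7.16 degrees, less where a joint would pass 70% of its speed; a pose out of reach is approached as far as the arm can. A call with a gripper value outside its range is refused whole. The fingers move at their own pace and stop on an object; "force" is the grip in N (left out, the last holds). Time passes only in rows, so rows that repeat a pose let the fingers close. It gives the time, the measured TCP pose, the force, the opening and the grip force at its end, in the units of the state.
- telemetry.observe(): the state, without advancing time (a new reading comes with each control period).
- optics.snapshot(name): name is "scene" or "top" or "wrist"; returns the picture (400x640x3 uint8, red, green, blue); there is no depth.
- optics.calibration(name): a dict with "intrinsics" (3x3 intrinsics, pixels), "R" (3x3) and "t" (3): a world point X has camera coordinates R X + t; the wrist camera has in their place "hand_eye" (4x4, takes a point from camera to tool coordinates, whose origin is the TCP and whose axes are the flange's). Camera axes: x right, y down, z forward; pixel columns grow to the right and rows downward; lengths in m; the calibration is good to about 2 mm. A picture is of the moment at which its call begins: read the wrist's pose just before it. calibration takes no time and is no camera call.
- job_done(): hands the job in; it is judged then, once.
The state is a dict: "time": time; "joint_pos": joint angles; "joint_velocities": joint speeds; "joint_torque": joint torques, N m; "eef_pos": TCP position; "tool_rot": TCP orientation; "wrist_force": force on the tool from outside, world axes, zero at the start; "wrist_torque": the same for the moment, N m; "grip_width": finger opening in m; "finger_force": force on a finger pad.
Only numpy, scipy, OpenCV 4.12 (cv2) and the standard library are available. Lean on these libraries where they do the work, as an engineer would, in place of code of your own. Each camera call takes 0.05 s, during which the arm holds its last target. There are 200 camera calls.

### The job

Take the hook rod from its fork and use it to lift the basket with the yellow bail out of its deep well in the cleaner, then stand it upright in the middle of the drying tray without dropping it, and hang the rod back upright in its fork. Touch the baskets only with the rod, and leave the blue-bailed basket where it hangs.

Things in the scene. Friction and masses are not known exactly. Their poses are not given: they have to be found in the camera images.
- rod_grip (a point): Loose hook rod: grip centre of its orange handle (22 x 22 mm square, 55 mm tall, faces along x and y), 30 mm above a black collar (56 mm disc, 5 mm thick). z up the rod. Steel shank 8 mm thick straight down from the collar, hook at its foot pointing +x (see hook_seat). It starts upright in the tray's fork, hook about along the tray's +x, and lifts straight up.
- hook_seat (a point): Where the bail should sit: top of the hook's foot, 127 mm below rod_grip and 11 mm to its +x; same axes. Foot 8 mm thick (underside 8 mm lower). The shank's face is 7 mm behind this point in x, the nose's inner face about 7 mm ahead. Nose ends 17 mm in +x of this point and rises 8 mm above it. The collar's underside is 92 mm above this point.
- yellow_bail (a point): Basket to fetch: middle of the top bar (6 mm round, spans y, peaked in the middle) of its yellow bail, 68 mm above the basket's underside. Steel basket 56 (x) x 50 mm, 22 mm deep, 84 mm over the lugs along y, about 120 g. 43 mm free under the bar. Starts level in a well of the cleaner, this point 49 mm below the rim. z up. Hook it along its x from either side.
- blue_bail (a point): Same point of the like basket with the blue bail: leave it. It hangs in the other well, 115 mm away. Both hang by lugs on ledges in a fixed white cleaner, rim 135 mm above the table; each well is 124 mm (basket x) by 100 mm (basket y), centred within 5 mm of its basket, which lifts straight out.
- tray: Fixed grey drying tray 180 (x) x 150 mm (y), floor 6 mm and lip 12 mm high; origin mid underside on the table, z up. At x 0, y -150 mm is the rod's fork: two prongs, top 120 mm high, slot 24 mm wide along x, closed at x -30, open at x 45 mm. Rod home: shank in the slot, collar on the prongs, rod_grip 155 mm high, hook along +x (it passes down through the slot).

How it is judged:
On the way, in this order (a step that is already met when the one before it is completed fails the run):
1. the yellow-bailed basket hangs on the hook, its underside above the cleaner's rim (height (world z) of yellow_bail above 0.205 m and contact force between rod and yellow_basket above 0.3 N), for 0.2 s.
2. the yellow-bailed basket stands upright in the middle of the tray, clear of the rod (x of yellow_bail in the frame of tray between -0.045 and 0.045 m and y of yellow_bail in the frame of tray between -0.035 and 0.035 m and z of yellow_bail in the frame of tray between 0.066 and 0.082 m and angle between yellow_bail's own z axis and vertical below 0.17 rad and contact force between rod and yellow_basket below 0.05 N), for 0.2 s.
At the end, for the whole second after the job is handed in: Yellow-bailed basket upright (10 deg) on the tray floor, within 45 mm (x) and 35 mm (y) of its middle, clear of the rod; rod hanging upright (10 deg) in the fork, within -30 to 35 mm (x), 15 mm (y), 10 mm (z) of the slot position; blue-bailed basket within 15 mm of its start; all at rest (all of step 2 and x of rod_grip in the frame of tray between -0.03 and 0.035 m and y of rod_grip in the frame of tray between -0.165 and -0.135 m and z of rod_grip in the frame of tray between 0.145 and 0.165 m and angle between rod_grip's own z axis and vertical below 0.17 rad and distance of blue_bail from where it was at the start of the episode below 0.015 m and linear speed of each of yellow_basket, rod below 0.03 m/s); the robot touches nothing.
It fails at once if the robot itself touches a basket (contact force between any of the fingers, the arm and yellow_basket above 1 N or contact force between any of the fingers, the arm and blue_basket above 1 N).
It fails at once if the yellow-bailed basket is dropped (falls free faster than 0.5 m/s) (linear speed of yellow_basket above 0.5 m/s and contact force between rod and yellow_basket below 0.01 N).
It fails at once if the blue-bailed basket is shifted by more than 15 mm (distance of blue_bail from where it was at the start of the episode above 0.015 m).
It also fails if it takes over 56 s, if anything falls off the work surface, if the arm or the gripper's body presses on something with over 40 N, if the wrist force passes 120 N, or if a joint passes its speed limit or range.

## Working session

There is one attempt and no reset: what is moved stays moved. The work goes in short steps, Python scripts to look and compute and a tool call to move; the robot and the scene stay as the last step left them, time stands still between calls to the robot, and variables do not carry over. Pictures are saved under pics/ and viewed, at most 10 in all, crops included, and the job is handed in when it is done.

Besides the shell and the picture viewer there is one more tool, called after "Request:" in YAML: its name, and indented under it one key for each argument. step_arm: Moves the arm, as the interface text tells. Its arguments: {"type":"object","properties":{"rows":{"type":"array","items":{"type":"number"}},"force":{"type":"number"}},"required":["rows"]}

```bash
mkdir -p pics; ls
python3 - <<'E'
from plant import telemetry, optics, robot
import cv2, numpy as np
s=telemetry.observe(); print({k:np.round(v,4) for k,v in s.items()}); print(robot.hold_point_z)
for n in ("scene","top","wrist"):
    im=optics.snapshot(n); cv2.imwrite(f"pics/{n}0.png",im[:,:,::-1]); c=optics.calibration(n); print(n,c)
E
```

```text
pics
{'time': np.float64(0.0), 'joint_pos': array([-1.4154,  0.1312,  1.4892,  0.    ,  1.523 , -0.0854]), 'joint_velocities': array([ 0.0006,  0.0008,  0.0001,  0.0002,  0.0006, -0.0012]), 'joint_torque': array([-1.20000e-03, -5.69390e+01, -5.00562e+01, -2.00000e-04,
        1.49000e-02, -0.00000e+00]), 'eef_pos': array([ 0.143 , -0.5822,  0.2303]), 'tool_rot': array([-3.1171e+00, -3.7710e-01,  1.0000e-04]), 'wrist_force': array([-0.1646, -0.4469,  0.6443]), 'wrist_torque': array([-0.0679,  0.0062,  0.0005]), 'finger_force': np.float64(0.0), 'grip_width': np.float64(0.0854)}
0.0187
scene {'intrinsics': array([[412.4239401 ,   0.        , 315.94036135],
       [  0.        , 412.4239401 , 200.18170969],
       [  0.        ,   0.        ,   1.        ]]), 'R': array([[-0.64343819,  0.76532675, -0.01619463],
       [ 0.51314455,  0.41552766, -0.75101227],
       [-0.56804046, -0.49154016, -0.66008962]]), 't': array([ 0.34997423, -0.18464159,  1.23918673])}
top {'intrinsics': array([[409.88514985,   0.        , 318.54354454],
       [  0.        , 409.88514985, 199.76696822],
       [  0.        ,   0.        ,   1.        ]]), 'R': array([[-0.01147688, -0.99992783,  0.00355113],
       [-0.99447605,  0.01104361, -0.10438115],
       [ 0.1043344 , -0.00472948, -0.99453103]]), 't': array([-0.02000501,  0.53872214,  0.88140144])}
wrist {'intrinsics': array([[347.55269892,   0.        , 322.37718937],
       [  0.        , 347.55269892, 198.92953361],
       [  0.        ,   0.        ,   1.        ]]), 'hand_eye': array([[-1.06315136e-03, -9.55883855e-01, -2.93742960e-01,
         7.42033329e-02],
       [ 9.99999382e-01, -9.20908909e-04, -6.22546824e-04,
        -7.68008047e-04],
       [ 3.24571949e-04, -2.93743440e-01,  9.55884243e-01,
        -1.41844707e-01],
       [ 0.00000000e+00,  0.00000000e+00,  0.00000000e+00,
         1.00000000e+00]])}
```

View pics/top0.png

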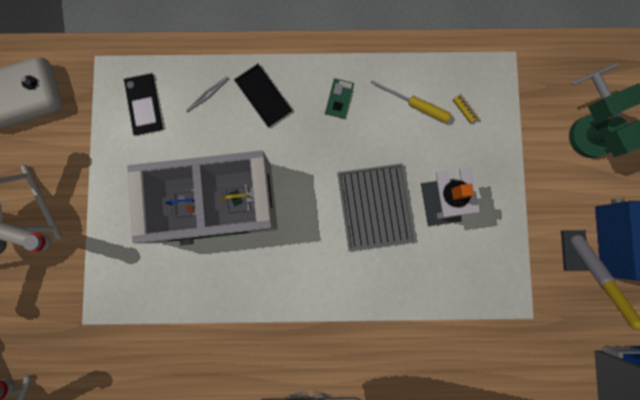

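View pics/scene0.png

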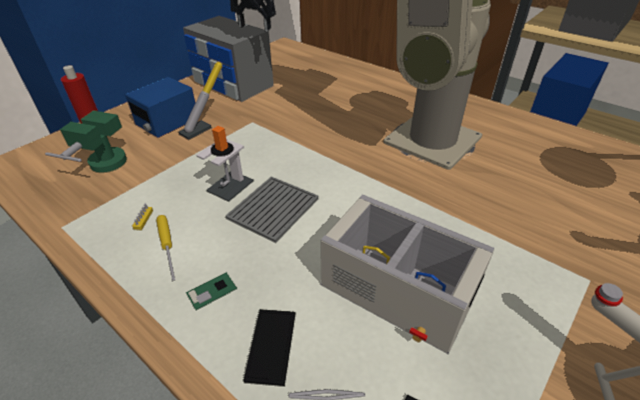

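The top view (up = +x, left = +y) shows the tray at (376,207), the fork and rod at (457,193), the yellow bail at (238,197) and the blue bail at (180,202). The scene view shows the orange handle at (219,138), the yellow bail at (375,250) and the blue bail at (430,277).

```bash
cat > h.py <<'E'
import cv2, numpy as np
from scipy.spatial.transform import Rotation as Ro
from plant import telemetry, optics
def cam(n,s=None):
    c=optics.calibration(n); K=c["intrinsics"]
    if n!="wrist": return K,c["R"],c["t"]
    T=np.eye(4); T[:3,:3]=Ro.from_rotvec(s["tool_rot"]).as_matrix(); T[:3,3]=s["eef_pos"]
    W=np.linalg.inv(T@c["hand_eye"]); return K,W[:3,:3],W[:3,3]
def ray(c,p):
    K,R,t=c; return -R.T@t, R.T@np.linalg.solve(K,[p[0],p[1],1])
def onz(c,p,z):
    o,d=ray(c,p); return o+d*(z-o[2])/d[2]
def tri(c1,p1,c2,p2):
    o,d=ray(c1,p1); q,e=ray(c2,p2); d=d/np.linalg.norm(d); e=e/np.linalg.norm(e)
    a,b=np.linalg.lstsq(np.c_[d,-e],q-o,rcond=None)[0]; return (o+a*d+q+b*e)/2, np.linalg.norm(o+a*d-q-b*e)
def hsv(im): return cv2.cvtColor(im,cv2.COLOR_RGB2HSV)
def blob(h,lo,hi,roi):
    m=cv2.inRange(h,np.array(lo),np.array(hi)); k=np.zeros_like(m); x0,y0,x1,y1=roi; k[y0:y1,x0:x1]=m[y0:y1,x0:x1]
    cs,_=cv2.findContours(k,cv2.RETR_EXTERNAL,cv2.CHAIN_APPROX_NONE)
    return max(cs,key=cv2.contourArea) if cs else None
def cen(c): return c.reshape(-1,2).mean(0)
def bar(c): # centroid of filled contour
    m=cv2.moments(c); return np.array([m["m10"]/m["m00"],m["m01"]/m["m00"]])
E
python3 - <<'E'
from h import *
np.set_printoptions(precision=4,suppress=True)
t=cv2.imread("pics/top0.png")[:,:,::-1].copy(); s=cv2.imread("pics/scene0.png")[:,:,::-1].copy()
T=cam("top");S=cam("scene"); ht=hsv(t);hs=hsv(s)
Y=([18,110,70],[35,255,255]);B=([105,120,60],[125,255,255]);O=([3,170,100],[16,255,255])
for n,c,rt,rs in (("yel",Y,(205,170,265,225),(350,230,400,270)),("blu",B,(150,180,200,225),(405,255,460,295)),("org",O,(430,160,490,215),(200,115,240,160))):
    a=blob(ht,*c,rt);b=blob(hs,*c,rs)
    print(n,cv2.boundingRect(a),bar(a),cv2.boundingRect(b),bar(b)); print(tri(T,bar(a),S,bar(b)))
    if n!="org": print(" at z .086:",onz(T,bar(a),.086),onz(S,bar(b),.086))
# tray
g=cv2.cvtColor(t,cv2.COLOR_RGB2GRAY); k=np.zeros_like(g); k[150:260,325:430]=(g[150:260,325:430]<115)*255
k=cv2.morphologyEx(k,cv2.MORPH_CLOSE,np.ones((7,7)));k=cv2.morphologyEx(k,cv2.MORPH_OPEN,np.ones((15,15)))
c=max(cv2.findContours(k,0,1)[0],key=cv2.contourArea); r=cv2.minAreaRect(c)
P=np.array([onz(T,p,.012) for p in cv2.boxPoints(r)]); print("tray",r); print(P,P.mean(0),np.linalg.norm(P[1]-P[0]),np.linalg.norm(P[2]-P[1]))
E
```

```text
yel (220, 194, 29, 7) [232.7971 196.1763] (363, 246, 27, 17) [376.5833 250.8423]
(array([0.5425, 0.1542, 0.0787]), np.float64(0.0009498194816132011))
 at z .086: [0.5419 0.1523 0.086 ] [0.548  0.1577 0.086 ]
blu (166, 199, 28, 6) [178.2812 200.9167] (416, 272, 30, 19) [431.9  278.36]
(array([0.5338, 0.2687, 0.0775]), np.float64(0.0014453189994659886))
 at z .086: [0.5332 0.2652 0.086 ] [0.5402 0.2713 0.086 ]
org (453, 184, 20, 14) [462.4783 190.8252] (212, 126, 16, 25) [219.6943 137.9903]
(array([ 0.5389, -0.3013,  0.1528]), np.float64(0.0020554955655011494))
tray ((376.9400634765625, 207.07998657226562), (80.46875, 68.87220001220703), 81.8698959350586)
[[ 0.6029 -0.0692  0.012 ]
 [ 0.6238 -0.2253  0.012 ]
 [ 0.4427 -0.2447  0.012 ]
 [ 0.4228 -0.0917  0.012 ]] [ 0.523  -0.1577  0.012 ] 0.157394800058468 0.18214451930789552
```

Run:
```python
import cv2
t=cv2.imread("pics/top0.png")[140:260,120:280]; s=cv2.imread("pics/scene0.png")[110:260,180:330]
a=cv2.resize(t,(640,480),interpolation=2); cv2.imwrite("pics/c1.png",a)
```

```text
(no output)
```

View pics/c1.png

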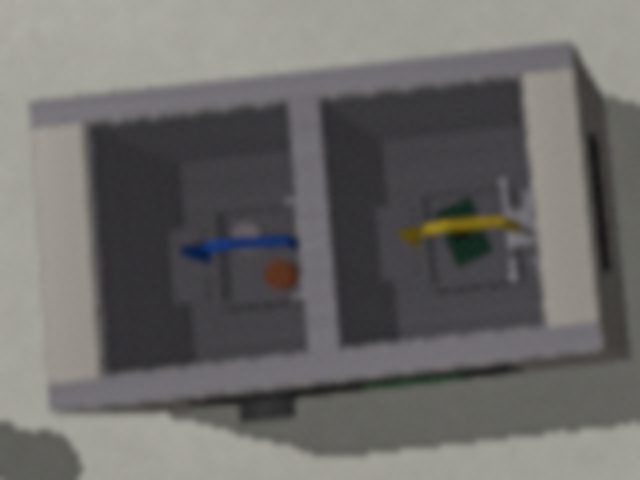

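The crop shows both bails roughly centred in their wells, with everything yawed about +6°. I'm moving above the rod to look from close by.

Request:
step_arm:
  rows: [0,0,4,226,-89,-50,1,0,0,7.6,452,-178,-50,1,0,0,7.6,452,-178,-50,1,0,0,7.6,452,-178,-50,1,0,0,7.6,452,-178,-50,1,0,0,7.6,452,-178,-50,1,0,0,7.6,452,-178,-50,1,0,0,7.6,452,-178,-50,1,0,0,7.6,452,-178,-50,1,0,0,7.6,452,-178,-50,1,0,0,7.6,452,-178,-50,1,0,0,7.6,452,-178,-50,1]

```text
time: 1.15
eef_pos: [0.5419, -0.2993, 0.2813]
tool_rot: [-3.136, -0.172, -0.001]
wrist_force: [-0.1, -0.6, -0.6]
grip_width: 0.0851
finger_force: 0.0
```

Request:
step_arm:
  rows: [0,0,0,0,0,0,1,0,0,0,0,0,0,1]

```text
time: 1.32
eef_pos: [0.5408, -0.3005, 0.2808]
tool_rot: [-3.136, -0.175, 0.001]
wrist_force: [-0.6, -0.6, -0.1]
grip_width: 0.0852
finger_force: 0.0
```

Run:
```python
from h import *
s=telemetry.observe(); im=optics.snapshot("wrist"); cv2.imwrite("pics/w1.png",im[:,:,::-1]); np.save("w1.npy",np.r_[s["eef_pos"],s["tool_rot"]]); print(s["eef_pos"],s["tool_rot"],s["time"])
```

```text
[ 0.5407817  -0.30048016  0.28078163] [-3.13625952e+00 -1.74950568e-01  9.95102253e-04] 1.3167
```

View pics/w1.png

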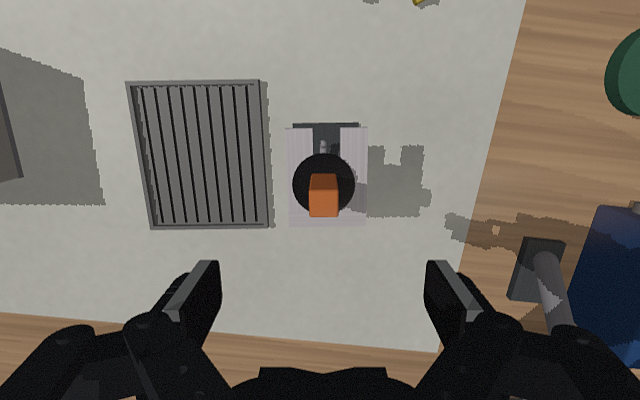

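The wrist view shows the tray's corners near (126,82), (262,79), (268,228) and (152,229). The collar is at (323,183) and the handle's bright top face at about (324,204), with the fork around it.

Run:
```python
from h import *
np.set_printoptions(precision=4,suppress=True)
im=cv2.imread("pics/w1.png")[:,:,::-1].copy(); p=np.load("w1.npy"); s=dict(eef_pos=p[:3],tool_rot=p[3:]); W=cam("wrist",s); h=hsv(im)
X=Ro.from_rotvec(p[3:]).as_matrix(); print("tool yaw",np.degrees(np.arctan2(X[1,0],X[0,0])), X[:,2])
c=blob(h,[3,150,80],[18,255,255],(280,150,370,240)); b=cv2.boundingRect(c); print(b)
print("V by row",[int(np.median(h[r,b[0]+5:b[0]+b[2]-5,2])) for r in range(b[1],b[1]+b[3],3)])
vt=np.median(h[b[1]+b[3]-14:b[1]+b[3]-5,318:330,2])
t=blob(h,[3,150,int(vt)-12],[18,255,255],(280,150,370,240)); r=cv2.minAreaRect(t); print(r)
Q=np.array([onz(W,q,.1825) for q in cv2.boxPoints(r)]); print(Q,Q.mean(0)); e=Q[1:]-Q[:-1]; print("edges",np.linalg.norm(e,axis=1),np.degrees(np.arctan2(e[:,1],e[:,0])))
k=blob(h,[0,0,0],[180,255,45],(285,145,362,222)); el=cv2.fitEllipse(cv2.convexHull(k)); print("collar",el,onz(W,el[0],.125))
g=cv2.cvtColor(im,cv2.COLOR_RGB2GRAY); m=np.zeros_like(g); roi=g[70:240,110:280]; m[70:240,110:280]=(roi<125)*255
m=cv2.morphologyEx(m,cv2.MORPH_CLOSE,np.ones((5,5)));m=cv2.morphologyEx(m,cv2.MORPH_OPEN,np.ones((21,21)))
c=max(cv2.findContours(m,0,1)[0],key=cv2.contourArea); a=cv2.approxPolyDP(cv2.convexHull(c),8,True).reshape(-1,2); print(a)
for z in (.012,):
    P=np.array([onz(W,q,z) for q in a]); print(P)
    if len(P)==4: print(P.mean(0)); e=np.roll(P,-1,0)-P; print(np.linalg.norm(e,axis=1),np.degrees(np.arctan2(e[:,1],e[:,0])))
# fork plate (white prongs) at z=.12
f=cv2.inRange(h,np.array([0,0,165]),np.array([180,60,255])); print("prong row 215:",[ (int(x)) for x in np.where(np.abs(np.diff(g[200,275:385].astype(int)))>12)[0]+275], g[200,280:300])
```

```text
tool yaw 6.385673466179275 [-0.0007  0.0004 -1.    ]
(309, 174, 30, 43)
V by row [101, 104, 104, 105, 105, 119, 168, 168, 169, 168, 168, 168, 168, 167, 157]
((322.5, 203.5), (25.0, 27.0), 90.0)
[[ 0.5458 -0.2894  0.1825]
 [ 0.5479 -0.3086  0.1825]
 [ 0.529  -0.311   0.1825]
 [ 0.5268 -0.2913  0.1825]] [ 0.5374 -0.3001  0.1825]
edges [0.0194 0.0191 0.0198] [ -83.6633 -173.0142   96.34  ]
collar ((324.53704833984375, 181.03782653808594), (60.43516159057617, 70.72122955322266), 24.014713287353516) [ 0.5399 -0.3016  0.125 ]
[[266  82]
 [273 227]
 [150 229]
 [128  82]]
[[ 0.618  -0.2274  0.012 ]
 [ 0.4448 -0.2471  0.012 ]
 [ 0.4248 -0.092   0.012 ]
 [ 0.6009 -0.0737  0.012 ]]
[ 0.5221 -0.16    0.012 ]
[0.1743 0.1564 0.1771 0.1546] [-173.4936   97.3402    5.9363  -83.6763]
prong row 215: [295, 296, 297, 298, 307, 308, 336, 337, 338, 349, 350] [167 167 165 166 164 165 165 166 159 163 155 156 159 160 160 165 147  71
  12  25]
```

Request:
step_arm:
  rows: [0,0,0,-3,0,30,1,0,0,0,-3,0,65,1,0,0,0,-3,0,100,1,0,0,0,-3,0,125,1,0,0,0,-3,0,135,1,0,0,0,-3,0,142,1,0,0,0,-3,0,142,1,0,0,0,-3,0,142,1]

```text
time: 2.03
eef_pos: [0.5371, -0.3033, 0.141]
tool_rot: [3.136, 0.169, 0.003]
wrist_force: [0.8, -0.3, 0.7]
grip_width: 0.0855
finger_force: 0.0
```

Request:
step_arm:
  rows: [0,0,0,0,0,0,-0.4,0,0,0,0,0,0,-1,0,0,0,0,0,0,-1,0,0,0,0,0,0,-1,0,0,0,0,0,0,-1,0,0,0,0,0,0,-1,0,0,0,0,0,0,-1,0,0,0,0,0,0,-1,0,0,0,0,0,0,-1,0,0,0,0,0,0,-1]
  force: 70

```text
time: 2.87
eef_pos: [0.537, -0.3025, 0.1398]
tool_rot: [3.137, 0.17, 0.001]
wrist_force: [-0.1, 1.5, 5.5]
grip_width: 0.0211
finger_force: 69.2
```

Request:
step_arm:
  rows: [0,0,0,0,0,-5,-1,0,0,0,0,0,-15,-1,0,0,0,0,0,-30,-1,0,0,0,0,0,-50,-1,0,0,0,0,0,-70,-1,0,0,0,0,0,-90,-1,0,0,0,0,0,-110,-1,0,0,0,0,0,-130,-1,0,0,0,0,0,-150,-1,0,0,0,0,0,-160,-1,0,0,0,0,0,-160,-1]

```text
time: 3.78
eef_pos: [0.5376, -0.3031, 0.3029]
tool_rot: [3.134, 0.17, 0.006]
wrist_force: [0.1, -0.3, -0.8]
grip_width: 0.0214
finger_force: 68.5
```

Run:
```python
from h import *
s=telemetry.observe(); print(s["eef_pos"],s["tool_rot"],s["wrist_force"],s["grip_width"])
a=optics.snapshot("wrist"); b=optics.snapshot("scene"); cv2.imwrite("pics/w2.png",a[:,:,::-1])
cv2.imwrite("pics/s2.png",b[:,:,::-1]); np.save("w2.npy",np.r_[s["eef_pos"],s["tool_rot"]])
o=np.hstack([cv2.resize(b[60:260,140:300],(400,500)),cv2.resize(a[100:350,220:420],(400,500))]); cv2.imwrite("pics/c2.png",o[:,:,::-1])
```

```text
[ 0.5376006  -0.30305555  0.30289188] [3.13389949 0.16953751 0.00631927] [ 0.11236779 -0.2519014  -0.8435494 ] 0.02138835767694886
```

View pics/c2.png

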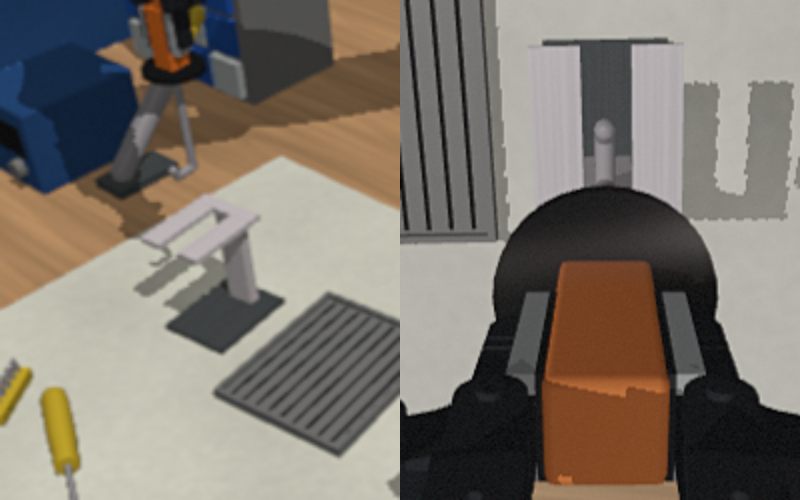

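The rod is held upright with the hook straight ahead along tool +x; the nose tip is at about wrist pixel (322,162). Next I carry it over to the yellow well.

Request:
step_arm:
  rows: [0,0,0,0,-15,0,-1,0,0,0,1,-45,0,-1,0,0,0,2,-83,0,-1,0,0,0,4,-121,0,-1,0,0,0,5,-159,0,-1,0,0,0,6,-197,0,-1,0,0,0,8,-235,0,-1,0,0,0,9,-273,0,-1,0,0,0,10,-311,0,-1,0,0,0,11,-349,0,-1,0,0,0,12,-385,0,-1,0,0,0,13,-415,0,-1]

```text
time: 4.88
eef_pos: [0.5032, 0.114, 0.2971]
tool_rot: [-3.137, -0.171, 0.005]
wrist_force: [0.3, 0.3, -1.2]
grip_width: 0.021
finger_force: 68.7
```

Request:
step_arm:
  rows: [0,0,0,0,-20,0,-1,0,0,0,0,-32,0,-1,0,0,0,0,-38,0,-1,0,0,0,0,-38,0,-1,0,0,0,0,-38,0,-1]

```text
time: 5.3
eef_pos: [0.5006, 0.1486, 0.2986]
tool_rot: [3.136, 0.169, -0.002]
wrist_force: [0.8, -0.8, -1.6]
grip_width: 0.0213
finger_force: 68.7
```

Run:
```python
from h import *
np.set_printoptions(precision=4,suppress=True)
s=telemetry.observe(); print(s["eef_pos"],s["tool_rot"],s["wrist_force"])
a=optics.snapshot("wrist"); cv2.imwrite("pics/w3.png",a[:,:,::-1])
np.save("w3.npy",np.r_[s["eef_pos"],s["tool_rot"]])
W=cam("wrist",s); R=Ro.from_rotvec(s["tool_rot"]).as_matrix()
def proj(tool):
    X=s["eef_pos"]+R@np.array(tool); x=W[0]@(W[1]@X+W[2]); return x[:2]/x[2]
print("nose tip top pred",proj([.028,0,.104]),"bot",proj([.028,0,.12]))
h=hsv(a); c=blob(h,[18,110,60],[35,255,255],(150,20,480,260)); b=cv2.boundingRect(c); print(b,bar(c))
for q in (bar(c),(b[0]+b[2]/2,b[1]+b[3]/2)): 
    X=onz(W,q,.086); print(X, R.T@(X-s["eef_pos"]))
```

```text
[0.5006 0.1486 0.2986] [ 3.1363  0.1694 -0.0016] [ 0.7585 -0.7541 -1.6232]
nose tip top pred [323.4863 159.5606] bot [323.427  155.6508]
(294, 121, 56, 10) [321.7944 126.4164]
[0.5413 0.1542 0.086 ] [ 0.0412 -0.0014  0.2126]
[0.5417 0.154  0.086 ] [ 0.0416 -0.0012  0.2126]
```

View pics/w3.png

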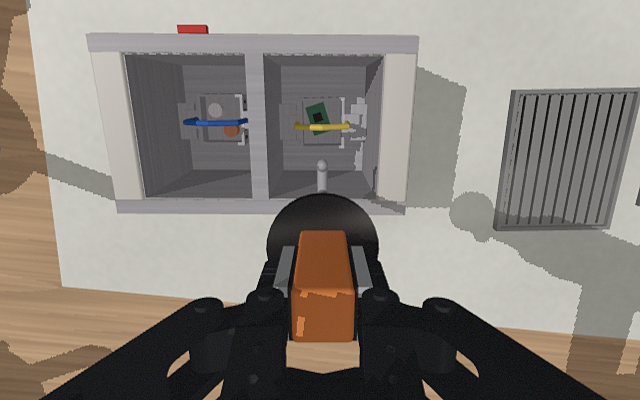

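The wrist view shows the yellow bail at (322,126) straight ahead of the hook nose at (322,163), centred sideways, with about 10 mm of gap in x. I'm descending in front of the bail.

Request:
step_arm:
  rows: [0,0,0,0,-1,8,-1,0,0,0,0,-1,22,-1,0,0,0,0,-1,38,-1,0,0,0,0,-1,54,-1,0,0,0,0,-1,70,-1,0,0,0,0,-1,86,-1,0,0,0,0,-1,100,-1,0,0,0,0,-1,110,-1,0,0,0,0,-1,116,-1,0,0,0,0,-1,119,-1,0,0,0,0,-1,119,-1,0,0,0,0,-1,119,-1]

```text
time: 6.35
eef_pos: [0.501, 0.1503, 0.181]
tool_rot: [-3.137, -0.169, -0.001]
wrist_force: [-0.3, 0.0, -1.3]
grip_width: 0.0214
finger_force: 68.7
```

Run:
```python
from h import *
np.set_printoptions(precision=4,suppress=True)
s=telemetry.observe(); print(s["eef_pos"],s["tool_rot"],s["wrist_force"])
a=optics.snapshot("wrist"); b=optics.snapshot("scene")
W=cam("wrist",s); R=Ro.from_rotvec(s["tool_rot"]).as_matrix()
h=hsv(a); c=blob(h,[18,110,60],[35,255,255],(150,20,480,260)); q=cv2.boundingRect(c); print(q,bar(c))
X=onz(W,bar(c),.086); print(X, R.T@(X-s["eef_pos"]))
o=np.hstack([cv2.resize(b[210:300,330:420],(400,400),interpolation=2),cv2.resize(a[20:220,220:420],(400,400),interpolation=2)]); cv2.imwrite("pics/c3.png",o[:,:,::-1])
```

```text
[0.501  0.1503 0.181 ] [-3.1369 -0.1694 -0.0014] [-0.3073  0.0351 -1.2608]
(284, 134, 81, 16) [323.6182 143.1309]
[0.5418 0.1547 0.086 ] [0.041  0.0001 0.095 ]
```

View pics/c3.png

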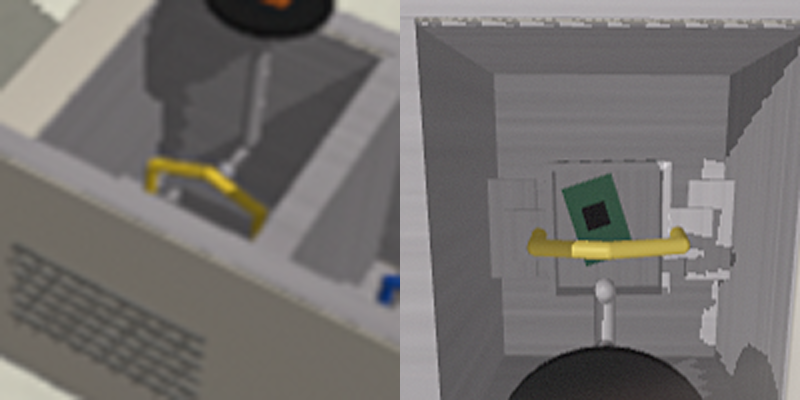

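The hook is in the well: the nose tip at crop (605,290) sits just in front of the bail's peak at (607,247). I'm advancing under the bar by 30 mm, 3 mm lower.

Request:
step_arm:
  rows: [0,0,0,0,0,3,-1,0,0,0,4,0,3,-1,0,0,0,10,0,3,-1,0,0,0,16,0,3,-1,0,0,0,22,0,3,-1,0,0,0,27,0,3,-1,0,0,0,30,0,3,-1,0,0,0,30,0,3,-1,0,0,0,30,0,3,-1]

```text
time: 7.2
eef_pos: [0.5304, 0.1536, 0.1771]
tool_rot: [3.137, 0.17, -0.001]
wrist_force: [-0.2, -0.5, -0.8]
grip_width: 0.0211
finger_force: 68.7
```

Request:
step_arm:
  rows: [0,0,0,0,0,-3,-1,0,0,0,0,0,-7,-1,0,0,0,0,0,-11,-1,0,0,0,0,0,-14,-1,0,0,0,0,0,-17,-1,0,0,0,0,0,-20,-1,0,0,0,0,0,-24,-1,0,0,0,0,0,-28,-1,0,0,0,0,0,-30,-1,0,0,0,0,0,-30,-1,0,0,0,0,0,-30,-1]

```text
time: 8.12
eef_pos: [0.5305, 0.1537, 0.2074]
tool_rot: [-3.137, -0.17, -0.0]
wrist_force: [0.1, -0.4, -3.0]
grip_width: 0.0212
finger_force: 68.6
```

Run:
```python
from h import *
np.set_printoptions(precision=4,suppress=True)
s=telemetry.observe(); print(s["eef_pos"],s["tool_rot"],s["wrist_force"])
a=optics.snapshot("wrist"); b=optics.snapshot("scene"); t=optics.snapshot("top")
c1=blob(hsv(b),[18,110,70],[35,255,255],(340,200,410,275)); c2=blob(hsv(t),[18,110,70],[35,255,255],(205,170,265,225))
print(cv2.boundingRect(c1)); print(tri(cam("top"),bar(c2),cam("scene"),bar(c1)) if c2 is not None else None)
o=np.hstack([cv2.resize(b[180:300,310:430],(400,400),interpolation=2),cv2.resize(a[20:220,220:420],(400,400),interpolation=2)]); cv2.imwrite("pics/c4.png",o[:,:,::-1])
```

```text
[0.5305 0.1537 0.2074] [-3.1369 -0.1699 -0.0004] [ 0.0819 -0.3999 -3.0209]
(363, 241, 28, 20)
(array([0.5403, 0.1436, 0.0796]), np.float64(0.018471470104620618))
```

View pics/c4.png

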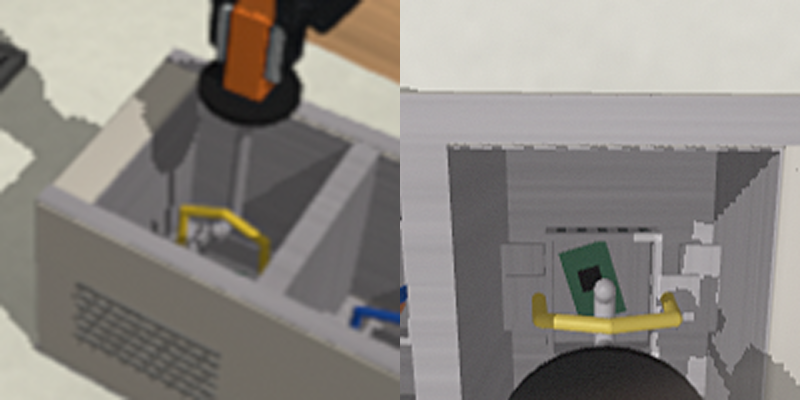

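The bail sits on the hook and the wrist carries about 1.5 N more, so I'm lifting out.

Request:
step_arm:
  rows: [0,0,0,0,0,-4,-1,0,0,0,0,0,-11,-1,0,0,0,0,0,-20,-1,0,0,0,0,0,-30,-1,0,0,0,0,0,-40,-1,0,0,0,0,0,-50,-1,0,0,0,0,0,-60,-1,0,0,0,0,0,-70,-1,0,0,0,0,0,-80,-1,0,0,0,0,0,-90,-1,0,0,0,0,0,-100,-1,0,0,0,0,0,-110,-1]

```text
time: 9.27
eef_pos: [0.5304, 0.1537, 0.3183]
tool_rot: [-3.137, -0.17, -0.0]
wrist_force: [1.1, -0.2, -3.1]
grip_width: 0.0214
finger_force: 68.6
```

Request:
step_arm:
  rows: [0,0,0,0,0,-10,-1,0,0,0,0,0,-18,-1,0,0,0,0,0,-24,-1,0,0,0,0,0,-28,-1,0,0,0,0,0,-30,-1,0,0,0,0,0,-30,-1,0,0,0,0,0,-30,-1,0,0,0,0,0,-30,-1,0,0,0,0,0,-30,-1]

```text
time: 10.02
eef_pos: [0.5301, 0.1536, 0.3467]
tool_rot: [3.137, 0.17, -0.002]
wrist_force: [-0.4, -0.7, -2.4]
grip_width: 0.0213
finger_force: 68.6
```

Run:
```python
from h import *
np.set_printoptions(precision=4,suppress=True)
s=telemetry.observe(); print(s["eef_pos"],s["tool_rot"],s["wrist_force"])
a=optics.snapshot("wrist"); b=optics.snapshot("scene")
o=np.hstack([cv2.resize(b[100:300,270:470],(400,400),interpolation=2),cv2.resize(a[20:220,220:420],(400,400),interpolation=2)]); cv2.imwrite("pics/c5.png",o[:,:,::-1])
```

```text
[0.5301 0.1536 0.3467] [ 3.1369  0.1698 -0.0017] [-0.3729 -0.6909 -2.4403]
```

View pics/c5.png

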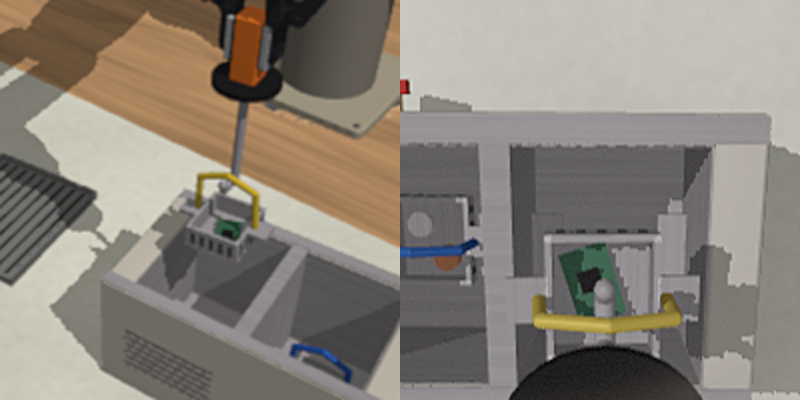

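The basket hangs level at crop (222,215), clear of the rim, and the blue basket hasn't moved. Now carrying it smoothly to the tray.

Request:
step_arm:
  rows: [0,0,0,0,2,0,-1,0,0,0,-1,6,0,-1,0,0,0,-2,13,0,-1,0,0,0,-4,23,0,-1,0,0,0,-6,36,0,-1,0,0,0,-9,52,0,-1,0,0,0,-12,68,0,-1,0,0,0,-14,84,0,-1,0,0,0,-17,100,0,-1,0,0,0,-20,116,0,-1,0,0,0,-23,132,0,-1,0,0,0,-25,148,0,-1]

```text
time: 11.12
eef_pos: [0.521, 0.0017, 0.3475]
tool_rot: [3.137, 0.168, 0.0]
wrist_force: [-0.7, 0.0, -2.9]
grip_width: 0.0212
finger_force: 68.6
```

Request:
step_arm:
  rows: [0,0,0,-3,16,0,-1,0,0,0,-6,32,0,-1,0,0,0,-8,48,0,-1,0,0,0,-11,64,0,-1,0,0,0,-14,80,0,-1,0,0,0,-17,96,0,-1,0,0,0,-19,111,0,-1,0,0,0,-22,124,0,-1,0,0,0,-24,135,0,-1,0,0,0,-25,144,0,-1,0,0,0,-26,151,0,-1,0,0,0,-27,156,0,-1]

```text
time: 12.12
eef_pos: [0.5114, -0.155, 0.3473]
tool_rot: [-3.137, -0.169, 0.0]
wrist_force: [0.6, 0.7, -2.1]
grip_width: 0.0217
finger_force: 68.6
```

Request:
step_arm:
  rows: [0,0,0,-1,3,0,-1,0,0,0,-1,5,0,-1,0,0,0,-1,5,4,-1,0,0,0,-1,5,12,-1,0,0,0,-1,5,24,-1,0,0,0,-1,5,38,-1,0,0,0,-1,5,52,-1,0,0,0,-1,5,66,-1,0,0,0,-1,5,80,-1,0,0,0,-1,5,92,-1,0,0,0,-1,5,102,-1,0,0,0,-1,5,110,-1]

```text
time: 13.12
eef_pos: [0.5105, -0.1588, 0.2354]
tool_rot: [-3.136, -0.17, 0.002]
wrist_force: [0.3, -0.0, -2.2]
grip_width: 0.0212
finger_force: 68.7
```

Run:
```python
from h import *
np.set_printoptions(precision=4,suppress=True)
s=telemetry.observe(); print(s["time"],s["eef_pos"],s["tool_rot"],s["wrist_force"])
a=optics.snapshot("wrist"); b=optics.snapshot("scene")
o=np.hstack([cv2.resize(b[120:270,190:340],(400,400),interpolation=2),cv2.resize(a[20:280,190:450],(400,400),interpolation=2)]); cv2.imwrite("pics/c6.png",o[:,:,::-1])
W=cam("wrist",s); c=blob(hsv(a),[18,110,60],[35,255,255],(150,20,480,260)); z=s["eef_pos"][2]-.109; print(z,onz(W,bar(c),z))
```

```text
13.1167 [ 0.5105 -0.1588  0.2354] [-3.1362 -0.1703  0.0024] [ 0.3402 -0.0319 -2.1728]
0.12640177105592976 [ 0.5225 -0.1569  0.1264]
```

View pics/c6.png

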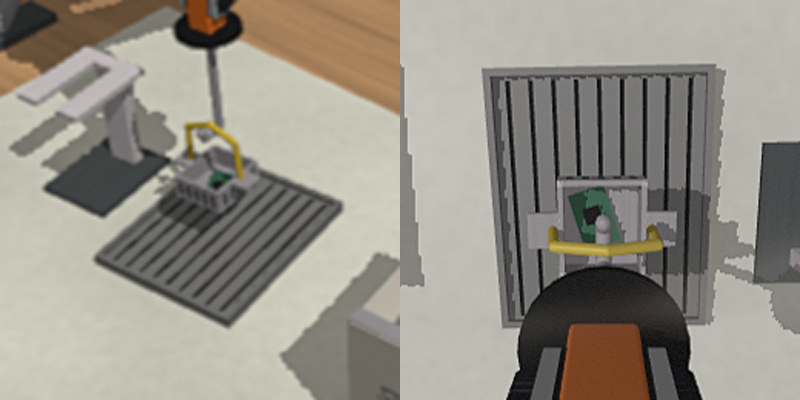

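The basket hangs over the tray's middle. I'm lowering it, then slipping the hook below the bar.

Request:
step_arm:
  rows: [0,0,0,0,0,6,-1,0,0,0,0,0,14,-1,0,0,0,0,0,22,-1,0,0,0,0,0,30,-1,0,0,0,0,0,37,-1,0,0,0,0,0,42,-1,0,0,0,0,0,46,-1,0,0,0,0,0,49,-1,0,0,0,0,0,51,-1,0,0,0,0,0,53,-1,0,0,0,0,0,55,-1,0,0,0,0,0,57,-1]

```text
time: 14.22
eef_pos: [0.5114, -0.1594, 0.1806]
tool_rot: [3.137, 0.17, 0.001]
wrist_force: [0.3, -0.0, -1.1]
grip_width: 0.0213
finger_force: 68.9
```

Request:
step_arm:
  rows: [0,0,0,0,0,3,-1,0,0,0,0,0,6,-1,0,0,0,0,0,9,-1,0,0,0,0,0,10,-1,0,0,0,0,0,10,-1,0,0,0,0,0,10,-1]

```text
time: 14.72
eef_pos: [0.511, -0.1593, 0.1702]
tool_rot: [-3.137, -0.17, 0.0]
wrist_force: [-0.0, -0.1, -1.0]
grip_width: 0.0216
finger_force: 68.9
```

Run:
```python
from h import *
np.set_printoptions(precision=4,suppress=True)
s=telemetry.observe(); print(s["time"],s["eef_pos"],s["tool_rot"],s["wrist_force"])
a=optics.snapshot("wrist")
W=cam("wrist",s); R=Ro.from_rotvec(s["tool_rot"]).as_matrix(); c=blob(hsv(a),[18,110,60],[35,255,255],(150,20,480,260)); print(cv2.boundingRect(c)); X=onz(W,bar(c),.074); print(X,R.T@(X-s["eef_pos"]))
```

```text
14.7167 [ 0.511  -0.1593  0.1702] [-3.137  -0.1698  0.0002] [-0.0187 -0.0886 -0.9838]
(281, 168, 78, 22)
[ 0.5242 -0.1549  0.074 ] [ 0.0136 -0.003   0.0962]
```

The basket stands, since the load is off the wrist. I'm backing the hook out and then lifting.

Request:
step_arm:
  rows: [0,0,0,0,0,3,-1,0,0,0,-3,0,3,-1,0,0,0,-8,0,3,-1,0,0,0,-13,0,3,-1,0,0,0,-18,0,3,-1,0,0,0,-24,0,3,-1,0,0,0,-31,0,3,-1,0,0,0,-38,0,3,-1,0,0,0,-43,0,3,-1,0,0,0,-46,0,3,-1,0,0,0,-46,0,3,-1]

```text
time: 15.68
eef_pos: [0.4647, -0.1644, 0.1674]
tool_rot: [3.137, 0.169, 0.0]
wrist_force: [-0.6, -0.3, -2.1]
grip_width: 0.0213
finger_force: 68.9
```

Run:
```python
from h import *
np.set_printoptions(precision=4,suppress=True)
s=telemetry.observe(); print(s["time"],s["eef_pos"],s["tool_rot"],s["wrist_force"])
a=optics.snapshot("wrist");b=optics.snapshot("scene")
W=cam("wrist",s); R=Ro.from_rotvec(s["tool_rot"]).as_matrix(); c=blob(hsv(a),[18,110,60],[35,255,255],(150,20,480,260)); print(cv2.boundingRect(c)); X=onz(W,bar(c),.074); print(X,R.T@(X-s["eef_pos"]))
```

```text
15.6833 [ 0.4647 -0.1644  0.1674] [3.1369 0.1692 0.0001] [-0.6166 -0.3261 -2.0994]
(278, 111, 84, 13)
[ 0.522  -0.1551  0.074 ] [ 0.0579 -0.0031  0.0934]
```

Request:
step_arm:
  rows: [0,0,0,0,0,-10,-1,0,0,0,0,0,-30,-1,0,0,0,0,0,-55,-1,0,0,0,0,0,-80,-1,0,0,0,0,0,-105,-1,0,0,0,0,0,-130,-1,0,0,0,10,25,-142,-1,0,0,0,22,55,-142,-1,0,0,0,34,85,-142,-1,0,0,0,46,115,-142,-1,0,0,0,54,137,-142,-1,0,0,0,57,145,-142,-1]

```text
time: 16.78
eef_pos: [0.5384, -0.305, 0.309]
tool_rot: [3.137, 0.167, -0.001]
wrist_force: [-0.0, -0.0, -1.6]
grip_width: 0.0214
finger_force: 69.1
```

Request:
step_arm:
  rows: [0,0,0,0,0,0,-1,0,0,0,0,0,0,-1,0,0,0,0,0,0,-1]

```text
time: 17.03
eef_pos: [0.5376, -0.3013, 0.3097]
tool_rot: [-3.137, -0.171, -0.0]
wrist_force: [-0.6, -0.2, -0.9]
grip_width: 0.0211
finger_force: 69.1
```

Run:
```python
from h import *
np.set_printoptions(precision=4,suppress=True)
s=telemetry.observe(); print(s["time"],s["eef_pos"],s["tool_rot"],s["wrist_force"])
a=optics.snapshot("wrist");b=optics.snapshot("scene"); r=cv2.imread("pics/w2.png")[:,:,::-1]
d=cv2.absdiff(a[100:190,270:370],r[100:190,270:370]); print("mean diff to pick-up view",d.mean())
g=cv2.cvtColor(a,cv2.COLOR_RGB2GRAY).astype(np.float32);q=cv2.cvtColor(r.copy(),cv2.COLOR_RGB2GRAY).astype(np.float32); print(cv2.phaseCorrelate(q[105:195,275:370].copy(),g[105:195,275:370].copy()))
c1=blob(hsv(b),[18,110,70],[35,255,255],(230,150,330,260)); print(cv2.boundingRect(c1))
```

```text
17.0333 [ 0.5376 -0.3013  0.3097] [-3.1366 -0.1707 -0.0001] [-0.6408 -0.239  -0.8985]
mean diff to pick-up view 10.262444444444444
((0.9434111571780832, -0.6559988002785673), 0.5862955364916059)
(262, 184, 20, 21)
```

The view matches the pick-up view within about 1 mm, so I'm lowering the rod into the fork.

Request:
step_arm:
  rows: [0,0,0,0,1,10,-1,0,0,0,0,1,28,-1,0,0,0,0,1,46,-1,0,0,0,0,1,64,-1,0,0,0,0,1,82,-1,0,0,0,0,1,100,-1,0,0,0,0,1,118,-1,0,0,0,0,1,135,-1,0,0,0,0,1,150,-1,0,0,0,0,1,160,-1,0,0,0,0,1,164,-1,0,0,0,0,1,166,-1]

```text
time: 18.13
eef_pos: [0.5373, -0.3027, 0.1424]
tool_rot: [-3.136, -0.17, 0.002]
wrist_force: [0.1, 0.3, -1.4]
grip_width: 0.0211
finger_force: 69.2
```

Request:
step_arm:
  rows: [0,0,0,0,0,1,-1,0,0,0,0,0,2,-1,0,0,0,0,0,2,-1,0,0,0,0,0,2,-1]

```text
time: 18.47
eef_pos: [0.5382, -0.3036, 0.1422]
tool_rot: [3.136, 0.17, 0.002]
wrist_force: [-0.1, -0.3, -1.2]
grip_width: 0.0211
finger_force: 69.2
```

Request:
step_arm:
  rows: [0,0,0,0,0,1,-1,0,0,0,0,0,2,-1,0,0,0,0,0,2,-1]

```text
time: 18.72
eef_pos: [0.5381, -0.3034, 0.1399]
tool_rot: [3.136, 0.17, 0.001]
wrist_force: [0.7, -0.2, 0.5]
grip_width: 0.0214
finger_force: 69.3
```

Request:
step_arm:
  rows: [0,0,0,0,0,0.5,-1,0,0,0,0,0,0.5,-1,0,0,0,0,0,0.5,-0.4,0,0,0,0,0,0.5,-0.3,0,0,0,0,0,0.5,0,0,0,0,0,0,0.5,1,0,0,0,0,0,0.5,1,0,0,0,0,0,0.5,1,0,0,0,0,0,0.5,1,0,0,0,0,0,0.5,1]
  force: 30

```text
time: 19.55
eef_pos: [0.5377, -0.3033, 0.1388]
tool_rot: [3.137, 0.17, -0.0]
wrist_force: [0.3, -0.1, -0.3]
grip_width: 0.0853
finger_force: 0.0
```

Request:
step_arm:
  rows: [0,0,0,0,0,-5,1,0,0,0,0,0,-20,1,0,0,0,0,0,-45,1,0,0,0,0,0,-75,1,0,0,0,0,0,-105,1,0,0,0,0,0,-130,1,0,0,0,0,0,-142,1,0,0,0,0,0,-142,1,0,0,0,0,0,-142,1]

```text
time: 20.3
eef_pos: [0.5379, -0.3034, 0.2807]
tool_rot: [3.137, 0.17, 0.001]
wrist_force: [-0.5, 0.0, -0.9]
grip_width: 0.0854
finger_force: 0.0
```

Run:
```python
from h import *
np.set_printoptions(precision=4,suppress=True)
s=telemetry.observe(); print(s["time"],s["eef_pos"],s["grip_width"],s["wrist_force"])
a=optics.snapshot("wrist");b=optics.snapshot("scene");t=optics.snapshot("top"); W=cam("wrist",s);S=cam("scene")
Y=([18,110,60],[35,255,255])
h=hsv(a); tp=blob(h,[3,150,150],[18,255,255],(270,140,380,250)); q=onz(W,bar(tp),.1825); print("rod top",q, cv2.minAreaRect(tp))
k=blob(h,[0,0,0],[180,255,45],(285,145,362,222)); el=cv2.fitEllipse(cv2.convexHull(k)); print("collar",onz(W,el[0],.125))
c=blob(hsv(b),*Y,(230,150,330,260)); c2=blob(h,*Y,(100,60,300,240)); print("yel",tri(W,bar(c2),S,bar(c)))
B=([105,120,60],[125,255,255]); print("blue",bar(blob(hsv(b),*B,(405,255,460,295))),"was 431.9 278.4")
cv2.imwrite("pics/end.png",np.hstack([cv2.resize(b[110:270,190:340],(375,400)),cv2.resize(a[40:260,100:400],(420,308)) if 0 else cv2.resize(a[40:260,100:400],(420,400))])[:,:,::-1])
```

```text
20.3 [ 0.5379 -0.3034  0.2807] 0.08544997966233915 [-0.5459  0.0497 -0.8666]
rod top [ 0.539  -0.302   0.1825] ((321.5, 198.0), (26.0, 27.0), 90.0)
collar [ 0.5399 -0.3025  0.125 ]
yel (array([ 0.5207, -0.1551,  0.0559]), np.float64(0.000584365803868581))
blue [431.9  278.36] was 431.9 278.4
```

Run:
```python
from h import *
np.set_printoptions(precision=3,suppress=True)
s=telemetry.observe();b=optics.snapshot("scene");a=optics.snapshot("wrist");Y=([18,110,60],[35,255,255])
y=np.radians(6.4);u=np.array([-np.sin(y),np.cos(y),0])
for n,im,C,roi in(("scene",b,cam("scene"),(230,150,330,260)),("wrist",a,cam("wrist",s),(100,60,300,240))):
    c=blob(hsv(im),*Y,roi); print(n,cv2.boundingRect(c),cv2.approxPolyDP(c,2,True).reshape(-1,2).tolist())
    for d in(-.025,0,.025):
        x=C[0]@(C[1]@(np.array([.5215,-.156,.074])+u*d)+C[2]); x=x[:2]/x[2]; print(x,cv2.pointPolygonTest(c,tuple(map(float,x)),True))
```

```text
scene (262, 184, 20, 21) [[262, 184], [262, 194], [264, 195], [263, 186], [269, 185], [279, 193], [281, 204], [280, 191], [271, 184]]
[262.581 180.713] -3.2866058349609375
[270.836 184.278] 0.2784881591796875
[279.275 187.923] -1.6631294779305543
wrist (154, 157, 67, 14) [[154, 165], [177, 170], [208, 168], [220, 161], [220, 158], [202, 164], [172, 165], [167, 163], [172, 159], [167, 157]]
[202.924 167.372] 0.6280517578125
[178.301 167.469] 2.4687957763671875
[153.693 167.566] -1.4238092951222832
```

```bash
python3 -c "
from plant import job_done
print(job_done())"
```

```text
the job is handed in; nothing more can be done
None
```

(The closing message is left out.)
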